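Sort inspected plaques into the pass and reject nests

TASK

Two of the copper plaques on the bench have been inspected and carry a metal tag: slide the one with the round tag into the passed nest (the one with the round plate on its backstop) and the one with the long bar tag into the reject nest (bar plate), each pressed straight in past the spring rollers until it is fully home against the backstop. Keep them flat on the bench without lifting or ramming them, and leave the untagged plaque, the figures beside the nests, the brush and the mallet where they are.

Things in the scene. Friction and masses are not known exactly. Their poses are not given: they have to be found in the camera images.
- plaque_disc: cast plaque with a copper finish, 90 x 90 mm square seen from above, 24 mm thick, corners cut off at 45 degrees (10 mm chamfers), about 0.3 kg, lying flat and loose on the bench; on its top a round aluminium tag 42 mm across, 2 mm thick: passed. Origin: centre of its underside, z up, x and y square to its sides. Too wide to grasp: push its sides, below 24 mm.
- plaque_bar: cast plaque with a copper finish, 90 x 90 mm square seen from above, 24 mm thick, corners cut off at 45 degrees (10 mm chamfers), about 0.3 kg, lying flat and loose on the bench; on its top an aluminium bar tag 62 x 16 mm (long along the plaque's y), 2 mm thick: rejected. Origin: centre of its underside, z up, x and y square to its sides. Too wide to grasp: push its sides, below 24 mm.
- plaque_plain: cast plaque with a copper finish, 90 x 90 mm square seen from above, 24 mm thick, corners cut off at 45 degrees (10 mm chamfers), about 0.3 kg, lying flat and loose on the bench; no tag, a plain copper boss in the middle: not inspected, stands between the two nests; leave alone. Origin: centre of its underside.
- nest_disc: dark steel nest with white cheeks on a steel base fixed to the bench, open above and to the robot (-x), no floor: plaques slide in along +x on the bare bench. Its upper part (mouth, rollers, cheeks, backstop) is a carriage clamped to the base. Origin: on the bench, where a plaque's origin lies when home if the carriage is at zero; x as world x. On the backstop block lies a round aluminium plate 42 mm across: the passed nest.
- nest_disc_mouth (a point): middle of the flared mouth, on the bench, 76 mm before the origin, if the carriage is at zero. About 118 mm wide, narrowing to 97 mm within 25 mm; then two cheeks 24 mm high, 10 mm thick (slippery white plastic, as the mouth) leave a 94 mm wide channel. Outer width of the nest 148 mm
- nest_disc_backstop (a point): middle of the backstop's face, 12 mm above the bench, 45 mm beyond the origin, if the carriage is at zero. The whole carriage is in fact clamped 0 to 16 mm further along +x, differently each time and not measured: press until the backstop is felt. Block behind: 50 mm deep, 114 wide, 35 high; it carries the mark. The clamp slips at 90 N
- nest_disc_roller_left (a joint): left (+y) sprung roller, outward travel in m: 0 out, 0.008 fully in. 16 mm thick, 25 mm high, 43 mm before the home point, moves with the carriage; 80 mm between both when out. A passing plaque pushes each in about 5 mm (500 N/m, 1.5 N at 0); about 10 N to pass. Over the last 8 mm they roll in behind the rear corners and draw it in: about 0.001 when home
- nest_disc_roller_right (a joint): right (-y) sprung roller, as the left one
- nest_bar: dark steel nest with white cheeks on a steel base fixed to the bench, open above and to the robot (-x), no floor: plaques slide in along +x on the bare bench. Its upper part (mouth, rollers, cheeks, backstop) is a carriage clamped to the base. Origin: on the bench, where a plaque's origin lies when home if the carriage is at zero; x as world x. On the backstop block lies an aluminium bar 62 x 16 mm: the reject nest.
- nest_bar_mouth (a point): middle of the flared mouth, on the bench, 76 mm before the origin, if the carriage is at zero. About 118 mm wide, narrowing to 97 mm within 25 mm; then two cheeks 24 mm high, 10 mm thick (slippery white plastic, as the mouth) leave a 94 mm wide channel. Outer width of the nest 148 mm
- nest_bar_backstop (a point): middle of the backstop's face, 12 mm above the bench, 45 mm beyond the origin, if the carriage is at zero. The whole carriage is in fact clamped 0 to 16 mm further along +x, differently each time and not measured: press until the backstop is felt. Block behind: 50 mm deep, 114 wide, 35 high; it carries the mark. The clamp slips at 90 N
- nest_bar_roller_left (a joint): left (+y) sprung roller, outward travel in m: 0 out, 0.008 fully in. 16 mm thick, 25 mm high, 43 mm before the home point, moves with the carriage; 80 mm between both when out. A passing plaque pushes each in about 5 mm (500 N/m, 1.5 N at 0); about 10 N to pass. Over the last 8 mm they roll in behind the rear corners and draw it in: about 0.001 when home
- nest_bar_roller_right (a joint): right (-y) sprung roller, as the left one
- figure_a: bystander: copper figure 132 mm tall, foot 52 mm across, left of the nests. Origin: centre of its underside.
- figure_b: bystander: copper figure 132 mm tall, foot 52 mm across, right of the nests. Origin: centre of its underside.
- brush: bystander: brush 180 mm long, lying at the left.
- mallet: bystander: mallet 240 mm long, lying at the right.

How it is judged:
At the end, for the whole second after the job is handed in: Each tagged plaque is home in the nest with its mark: within 4 mm of the middle line, both rollers dropped behind it (pushed in under 4.2 mm: within about 3 mm of the backstop), square within 0.07 rad, flat on the bench (4 mm, 0.06 rad), still; the untagged plaque has moved under 20 mm (x of plaque_disc in the frame of nest_disc between -0.006 and 0.022 m and y of plaque_disc in the frame of nest_disc between -0.004 and 0.004 m and z of plaque_disc in the frame of nest_disc below 0.004 m and value of joint each of nest_disc_roller_left, nest_disc_roller_right, nest_bar_roller_left, nest_bar_roller_right below 0.0042 m and angle between the x axis of plaque_disc and the x axis of nest_disc, either way round below 0.07 rad and angle between each of plaque_disc, plaque_bar's own z axis and vertical below 0.06 rad and linear speed of each of plaque_disc, plaque_bar below 0.01 m/s and x of plaque_bar in the frame of nest_bar between -0.006 and 0.022 m and y of plaque_bar in the frame of nest_bar between -0.004 and 0.004 m and z of plaque_bar in the frame of nest_bar below 0.004 m and angle between the x axis of plaque_bar and the x axis of nest_bar, either way round below 0.07 rad and distance of plaque_plain from where it was at the start of the episode below 0.02 m); the robot touches nothing.
It fails at once if an inspected plaque is lifted off the bench or tipped (origin above 15 mm, or tilt above 0.3 rad) (height (world z) of any of plaque_disc, plaque_bar above 0.015 m or angle between any of plaque_disc, plaque_bar's own z axis and vertical above 0.3 rad).
It fails at once if a plaque is rammed: fingers press it with more than 60 N (contact force between the fingers and plaque_disc above 60 N or contact force between the fingers and plaque_bar above 60 N or contact force between the fingers and plaque_plain above 60 N).
It fails at once if the untagged plaque, a figure beside the nests, the brush or the mallet is shifted by more than 20 mm (distance of any of plaque_plain, figure_a, figure_b, brush, mallet from where it was at the start of the episode above 0.02 m).
It also fails if it takes over 72 s, if anything falls off the work surface, if the arm or the gripper's body presses on something with over 40 N, if the wrist force passes 120 N, or if a joint passes its speed limit or range.

ROBOT

A 6-joint arm with a two-finger parallel gripper is mounted at the origin on the work surface. World frame = base frame: x ahead of the robot, y to its left, z up, the work surface at z = 0. Lengths are in m, angles in rad, forces in N, time in s.
With the tool pointing down it reaches from about 0.275 to 0.75 m from the base axis. Payload 10.2 kg.
Tool frame: the origin (TCP) lies midway between the tips of the shut fingers; the grasp point (between the pads) lies 19 mm behind it; z points along the fingers, y is the line along which they close (so a half turn about z gives the same grasp; the last joint's range is limited). The gripper opens to 85 mm and grips with 20 to 120 N. Pads are 22 mm wide; open, the fingers measure 114 mm over their backs; the gripper's body (76 mm by 85 mm) begins 54 mm behind the grasp point. The pads swing forward as they close: fully open they stand 13 mm farther back than shut.
Start: joints at [-1.409, 0.313, 1.498, -0, 1.331, -0.223], TCP at [0.197, -0.487, 0.231] pointing down, gripper open.
Joint ranges: [-2.94, 2.94], [-0.97, 2.17], [0.19, 2.56], [-1.23, 4.37], [0.02, 3.11], [-2.88, 2.88]. Speed limits (rad/s): [2.39, 2.39, 3.01, 3.14, 3.14, 3.14].

INTERFACE

Orientations are given as a unit quaternion [w, x, y, z].
In Python, from bench import * gives the robot as it stands. The module is installed in compiled form; this text tells all that it offers.
- The arm moves only by the tool arm_command, never from a script. Its argument "series" is a list of rows, each a list of 3 entries, a list of its own where there are three numbers: the opening, from 0 (shut) to 1 (fully open), then the shift along the tool's x, y, z in m, then the turn about the tool's z in rad. A call has 1 to 20 rows; each row shifts and turns the commanded pose from where the row before left it, along the tool's axes as they then stand; what a row does not reach is not made up. A row lasts 1/8 s, in which the tool goes at most 62.5 mm and 10.7 degrees, less where a joint would pass 70% of its speed; a pose out of reach is approached as far as the arm can. A call with a gripper value outside its range is refused whole. The fingers move at their own pace and stop on an object; the grip force is fixed at half the most. Time passes only in rows, so rows that do not move let the fingers close. It gives the time, the measured TCP pose, the force, the opening and the grip force at its end, in the units of the state.
- read_state(): the state, without advancing time (a new reading comes with each control period).
- read_camera(name): name is "side" or "top"; returns the picture (400x640x3 uint8, blue, green, red); there is no depth.
- camera_info(name): a dict with "mtx" (3x3 intrinsics, pixels), "extrinsics" (4x4, takes a point from world to camera coordinates). Camera axes: x right, y down, z forward; pixel columns grow to the right and rows downward; lengths in m; the calibration is good to about 2 mm. A picture is of the moment at which its call begins. camera_info takes no time and is no camera call.
- sign_off(): hands the job in; it is judged then, once.
Trained networks look in the newest picture that a camera, given by its name, has taken for a name from the list of things; names that differ only in an ending like _2 or _b are one class to them, and where a whole thing is asked for, a point or a joint stands for the part that bears it (a point fixed in the world has none). Each returns a list of dicts, best first, with "score" (0 to 1); they miss things now and then, are a little off and sometimes report something else, mostly with a low value. They report only what shows in the picture. A call takes as long as a camera call.
- search_frame(camera, target): "point" ([row, column] in pixels, amid what is visible of it).
The state is a dict: "t": time; "joint_pos": joint angles; "joint_velocities": joint speeds; "joint_torque": joint torques, N m; "tcp_pos": TCP position; "tcp_rot": TCP orientation; "ft_force": force on the tool from outside, world axes, zero at the start; "torque": the same for the moment, N m; "grip_width": opening from 0.0 (shut) to 1.0 (fully open); "finger_force": force on a finger pad.
Only numpy, scipy, OpenCV 4.12 (cv2) and the standard library are available. Lean on these libraries where they do the work, as an engineer would, in place of code of your own. Each camera call takes 0.05 s, during which the arm holds its last target. There are 200 camera calls.

## Working session

There is one attempt and no reset: what is moved stays moved. The work goes in short steps, Python scripts to look and compute and a tool call to move; the robot and the scene stay as the last step left them, time stands still between calls to the robot, and variables do not carry over. Pictures are saved under pics/ and viewed, at most 10 in all, crops included, and the job is handed in when it is done.

Besides the shell and the picture viewer there is one more tool, called as a command line: name --argument value ..., lists and objects as JSON in quotes. arm_command: Moves the arm, as the interface text tells. Its arguments: {"type":"object","properties":{"series":{"type":"array"}},"required":["series"]}

```bash
mkdir -p pics
python3 - <<'E'
from bench import *
import cv2,numpy as np
for n in ("top","side"):
    cv2.imwrite(f"pics/{n}0.png",read_camera(n))
    c=camera_info(n);print(n,np.array(c["mtx"]).round(1).tolist(),np.array(c["extrinsics"]).round(4).tolist())
s=read_state();print(s)
E
```

```text
top [[492.9, 0.0, 318.8], [0.0, 492.9, 199.2], [0.0, 0.0, 1.0]] [[-0.0094, -0.9999, -0.0047, 0.0184], [-0.994, 0.0099, -0.109, 0.5948], [0.1091, 0.0036, -0.994, 1.3724], [0.0, 0.0, 0.0, 1.0]]
side [[450.2, 0.0, 323.0], [0.0, 450.2, 200.4], [0.0, 0.0, 1.0]] [[-0.9882, -0.1529, -0.001, 0.5725], [-0.1128, 0.7335, -0.6703, 0.0955], [0.1032, -0.6623, -0.7421, 1.0876], [0.0, 0.0, 0.0, 1.0]]
{'t': 0.1, 'joint_pos': array([-1.40941953e+00,  3.13407816e-01,  1.49834517e+00,  5.06363728e-06,
        1.33096567e+00, -2.23358605e-01]), 'joint_velocities': array([ 0.00018304, -0.00100707, -0.00383723, -0.00014108, -0.00150183,
       -0.00172963]), 'joint_torque': array([ 2.98554616e-03, -4.12897396e+01, -2.60144395e+01, -1.10045207e-04,
        3.02319007e-03, -3.12999589e-06]), 'tcp_pos': array([ 0.1970145 , -0.48640007,  0.23079125]), 'tcp_rot': array([-5.62654476e-04,  9.81554281e-01,  1.91182835e-01,  1.99029506e-05]), 'ft_force': array([ 0.6216397 , -0.26901952,  0.89860796]), 'torque': array([-0.05094572, -0.02436057,  0.03261572]), 'finger_force': 0.0, 'grip_width': 0.9991933763836023}
```

View pics/top0.png

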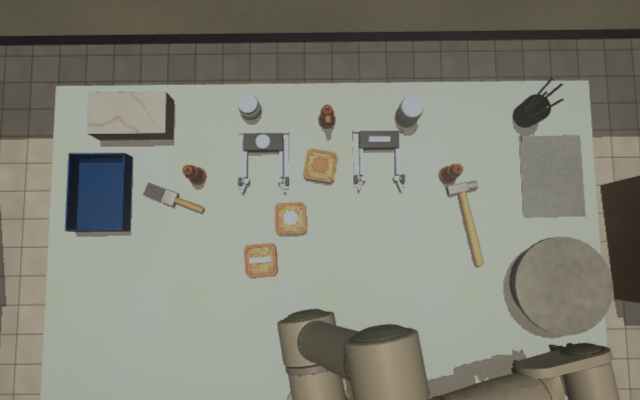

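View pics/side0.png

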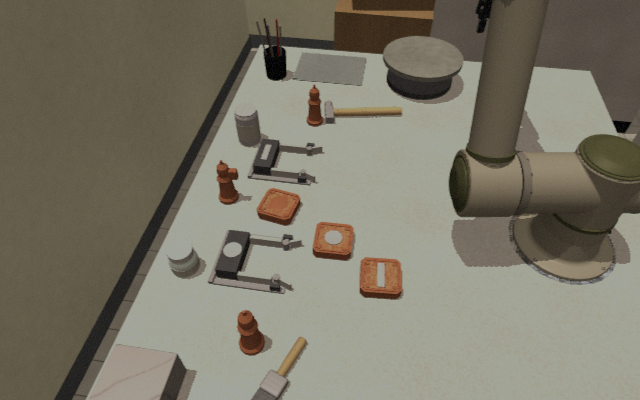

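The top view shows the disc nest near column 263 (plate row 142), the bar nest near column 379, the disc plaque at (row 218, col 290), the bar plaque at (260, 260) and the plain plaque at (165, 320). I'll measure these from an enlarged crop.

```bash
cat > h.py <<'E'
from bench import *
import cv2,numpy as np
def w(n,u,v,z):
    c=camera_info(n);E=np.array(c["extrinsics"]);K=np.array(c["mtx"])
    R,t=E[:3,:3],E[:3,3];o=-R.T@t;d=R.T@np.linalg.inv(K)@[u,v,1]
    return o+d*(z-o[2])/d[2]
def px(n,p):
    c=camera_info(n);E=np.array(c["extrinsics"]);q=np.array(c["mtx"])@(E[:3,:3]@p+E[:3,3]);return q[:2]/q[2]
def copper(im,c,z=.024,r=28):
    # plaque top outline: saturated orange near pixel c
    h=cv2.cvtColor(im,cv2.COLOR_BGR2HSV);m=((h[...,0]<22)&(h[...,1]>90)&(h[...,2]>70)).astype(np.uint8)
    k=np.zeros_like(m);cv2.circle(k,c,r,1,-1);m=cv2.morphologyEx(m*k,cv2.MORPH_CLOSE,np.ones((5,5)))
    cs,_=cv2.findContours(m,cv2.RETR_EXTERNAL,cv2.CHAIN_APPROX_NONE);q=max(cs,key=cv2.contourArea)[:,0]
    P=np.array([w("top",a,b,z)[:2] for a,b in q])*1000
    return cv2.minAreaRect(P.astype(np.float32))
E
python3 - <<'E'
from h import *
im=cv2.imread("pics/top0.png")
for n,c in (("disc",(290,218)),("bar",(260,260)),("plain",(320,165))):
    print(n,copper(im,c),w("top",*c,.026).round(3))
cv2.imwrite("pics/crop0.png",cv2.resize(im[120:285,225:425],None,fx=4,fy=3.6,interpolation=cv2.INTER_CUBIC))
cv2.imwrite("pics/crop0.png",cv2.resize(im[120:285-15,225:425],None,fx=4,fy=4,interpolation=cv2.INTER_CUBIC))
# plates via bright blobs
g=im.min(2)
for n,c,z in (("disc plate",(263,142),.037),("bar plate",(379,139),.037),("disc tag",(290,218),.026),("bar tag",(260,260),.026)):
    h=cv2.cvtColor(im,cv2.COLOR_BGR2HSV)
    k=np.zeros(g.shape,np.uint8);cv2.circle(k,c,14,1,-1)
    m=((g>110)&(h[...,1]<70)&(k>0))
    ys,xs=np.nonzero(m);print(n,len(xs),xs.mean(),ys.mean(),w("top",xs.mean(),ys.mean(),z).round(4), cv2.minAreaRect(np.c_[xs,ys].astype(np.float32)))
E
```

```text
disc ((542.8403930664062, 95.71522521972656), (85.95540618896484, 86.07372283935547), 89.63651275634766) [0.543 0.095 0.026]
bar ((425.29058837890625, 180.22117614746094), (88.33575439453125, 89.22467041015625), 4.2442522048950195) [0.424 0.181 0.026]
plain ((694.6317749023438, 8.299949645996094), (86.9062271118164, 89.49774932861328), 79.46208190917969) [0.695 0.008 0.026]
disc plate 265 262.53584905660375 139.47924528301886 [0.7692 0.1732 0.037 ] ((264.34619140625, 141.7307586669922), (27.45625877380371, 18.8271484375), 78.69007110595703)
bar plate 228 379.0964912280702 135.44736842105263 [ 0.7775 -0.1627  0.037 ] ((379.0549011230469, 139.00608825683594), (21.975875854492188, 27.82874870300293), 6.34019136428833)
disc tag 197 290.1827411167513 217.59390862944161 [0.5437 0.0949 0.026 ] ((290.0000305175781, 217.50003051757812), (14.849241256713867, 14.849241256713867), 45.0)
bar tag 149 260.06711409395973 259.51677852348996 [0.4258 0.1805 0.026 ] ((260.00347900390625, 259.5414123535156), (6.39450216293335, 22.505327224731445), 85.2363510131836)
```

View pics/crop0.png

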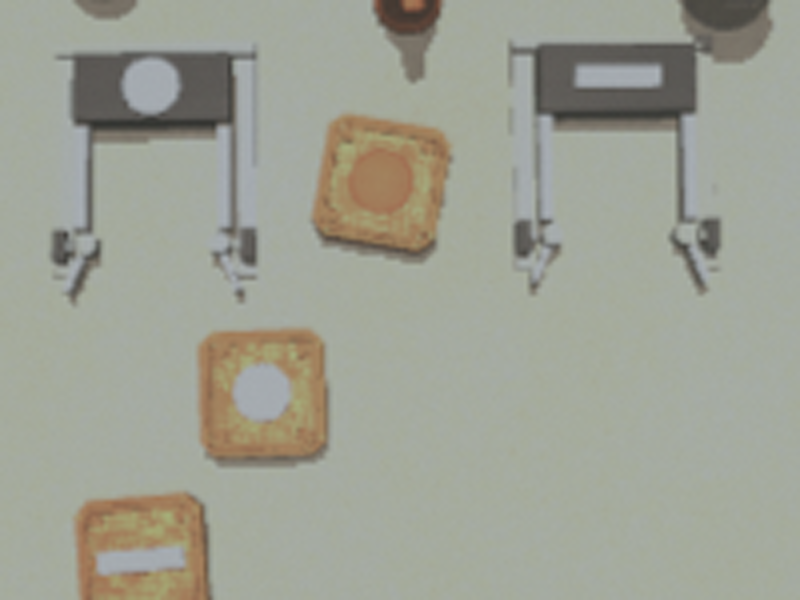

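The crop shows the round plate at about px (262.8, 141.3) and the bar plate at (379.8, 139). The disc plaque is nearly square, and the bar plaque is turned about 4–5°. I'll turn the tool so its x axis lies along world +y, then go beside the disc plaque.

arm_command --series '[[0.4,[0,0,0],-0.169],[0.4,[0,0,0],-0.169],[0.4,[0,0,0],-0.169],[0.4,[0,0,0],-0.17],[0.4,[0,0,0],-0.17],[0.4,[0,0,0],-0.17],[0.4,[0,0,0],-0.169],[0.4,[0.0424,0.0288,0],0],[0.4,[0.0424,0.0288,0],0],[0.4,[0.0424,0.0288,0],0],[0.4,[0.0424,0.0288,0],0],[0.4,[0.0424,0.0288,0],0],[0.4,[0.0424,0.0288,0],0],[0.4,[0.0424,0.0288,0],0],[0.4,[0.0424,0.0288,0],0],[0.4,[0.0424,0.0288,0],0],[0.4,[0.0424,0.0288,0],0],[0.4,[0.0424,0.0288,0],0],[0.4,[0.0424,0.0288,0],0]]'

```text
t: 2.48
tcp_pos: [0.5433, 0.0238, 0.231]
tcp_rot: [-0.0, 0.707, 0.707, -0.0]
ft_force: [0.1, -0.1, -0.2]
grip_width: 0.402
finger_force: 0.0
```

Run:
```python
from h import *
s=read_state();print(s["t"],s["tcp_pos"].round(4),s["tcp_rot"].round(4),s["grip_width"],s["ft_force"].round(1))
for n,u,v in (("discplate",262.75,141.25),("barplate",379.75,139)): print(n,w("top",u,v,.037).round(4))
for u in (72,90,217,232): print("disc cheek",w("top",225+u/4,165,.024).round(4)[1])
for u in (539,553,682,695): print("bar cheek",w("top",225+u/4,165,.024).round(4)[1])
print("faces",w("top",263,150.5,.035).round(4),w("top",379,148,.035).round(4))
```

```text
2.475 [0.5433 0.0238 0.231 ] [-2.000e-04  7.071e-01  7.071e-01 -2.000e-04] 0.4021896761225711 [ 0.1 -0.1 -0.2]
discplate [0.764  0.1726 0.037 ]
barplate [ 0.767  -0.1643  0.037 ]
disc cheek 0.2311
disc cheek 0.2181
disc cheek 0.1262
disc cheek 0.1154
bar cheek -0.1064
bar cheek -0.1165
bar cheek -0.2096
bar cheek -0.219
faces [0.7373 0.172  0.035 ] [ 0.7411 -0.1618  0.035 ]
```

arm_command --series '[[0.4,[0,0,0.045],0],[0.4,[0,0,0.045],0],[0.4,[0,0,0.045],0],[0.4,[0,0,0.045],0],[0.4,[0,0,0.03],0],[0.4,[0,0,0.015],0],[0.4,[0,0,0],0],[0.4,[0.007,0,0],0],[0.4,[0.007,0,0],0],[0.4,[0.007,0,0],0],[0.4,[0.01,0,0],0],[0.4,[0.01,0,0],0],[0.4,[0.01,0,0],0],[0.4,[0.01,0,0],0],[0.4,[0.01,0,0],0],[0.4,[0.01,0,0],0],[0.4,[0.006,0,0],0],[0.4,[0,0,0],0]]'

```text
t: 4.72
tcp_pos: [0.5424, 0.1098, 0.0061]
tcp_rot: [-0.0, 0.707, 0.707, -0.0]
ft_force: [-0.5, -0.0, -0.6]
grip_width: 0.399
finger_force: 0.0
```

Run:
```python
from h import *
im=read_camera("top");cv2.imwrite("pics/top1.png",im)
s=read_state();print(s["tcp_pos"].round(4),s["ft_force"].round(1))
a=cv2.resize(im[100:280,190:390],None,fx=3,fy=3,interpolation=cv2.INTER_CUBIC)
b=read_camera("side")[170:330,170:420];b=cv2.resize(b,(800,512))[:,:]
cv2.imwrite("pics/c1.png",a)
```

```text
[0.5424 0.1095 0.006 ] [-1.1  0.6 -0.4]
```

View pics/c1.png

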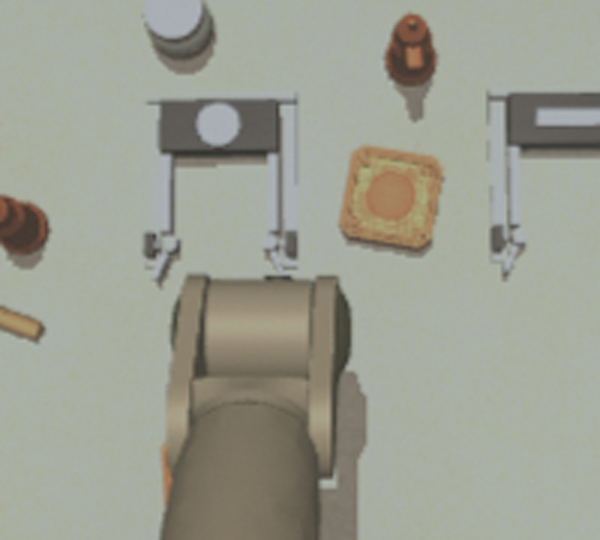

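The wrist hides the disc plaque from above. I'll use the side camera to locate its tag.

Run:
```python
from h import *
im=read_camera("side")
c=px("side",np.array([.543,.168,.026]));print(c)
x,y=c.astype(int);a=cv2.resize(im[y-75:y+75,x-100:x+100],None,fx=4,fy=4,interpolation=cv2.INTER_CUBIC);cv2.imwrite("pics/s1.png",a);print(x-100,y-75)
```

```text
[327.52343863 262.64446479]
227 187
```

View pics/s1.png

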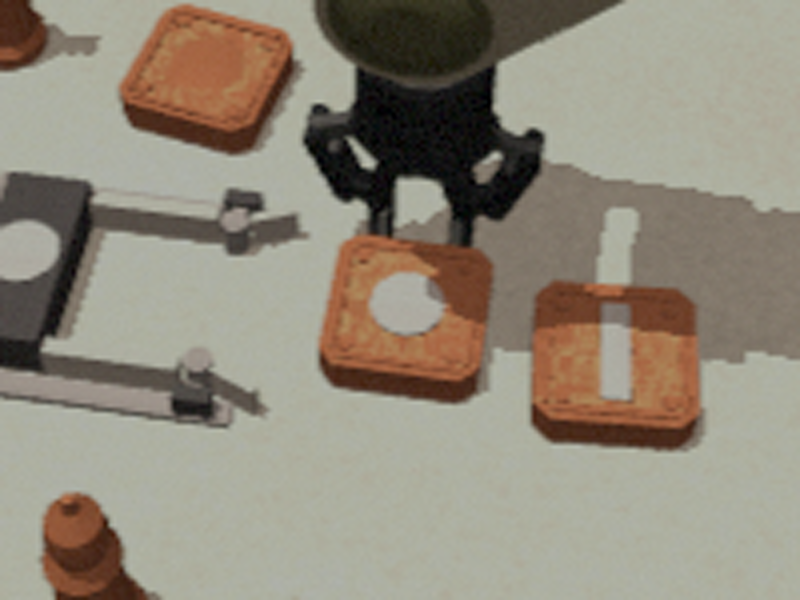

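The tag sits at side px (328.5, 262.5), so the plaque is at about y = 0.168, x = 0.541 and square. It needs about 4 mm more. The bar plaque blocks the space behind it, so I'll slide the bar plaque across first.

arm_command --series '[[0.4,[0.0025,0,0],0],[0.4,[0.002,0,0],0],[0.4,[0,0,0],0],[0.4,[-0.015,0,0],0],[0.4,[0,0,-0.04],0],[0.4,[0,0,-0.045],0],[0.4,[0.031,-0.0235,0],0],[0.4,[0.031,-0.0235,0],0],[0.4,[0.031,-0.0235,0],0],[0.4,[0.031,-0.0235,0],0],[0.4,[0.031,-0.0235,0],0],[0.4,[0,0,0.04],0],[0.4,[0,0,0.03],0],[0.4,[0,0,0.015],0],[0.4,[-0.007,0,0],0],[0.4,[-0.007,0,0],0],[0.4,[-0.007,0,0],0],[0.4,[-0.01,0,0],0],[0.4,[-0.014,0,0],0]]'

```text
t: 7.25
tcp_pos: [0.4254, 0.2081, 0.0067]
tcp_rot: [0.0, 0.707, 0.707, 0.0]
ft_force: [0.3, 3.3, 1.9]
grip_width: 0.395
finger_force: 1.4
```

Run:
```python
from h import *
im=read_camera("top")
s=read_state();print(s["tcp_pos"].round(4),s["ft_force"].round(1))
c=px("top",np.array([.543,.1725,.026])).astype(int);r=copper(im,tuple(int(v) for v in c));print(c,r)
im=read_camera("side")
c=px("side",np.array([.425,.15,.026]));print(c)
x,y=c.astype(int);a=cv2.resize(im[y-75:y+75,x-100:x+100],None,fx=4,fy=4,interpolation=cv2.INTER_CUBIC);cv2.imwrite("pics/s2.png",a);print(x-100,y-75)
```

```text
[0.4251 0.2067 0.0064] [ 0.8 -0.5 -1.1]
[263 218] ((543.565185546875, 170.06280517578125), (86.63666534423828, 85.88992309570312), 89.45010375976562)
[380.57511466 262.70778695]
280 187
```

View pics/s2.png

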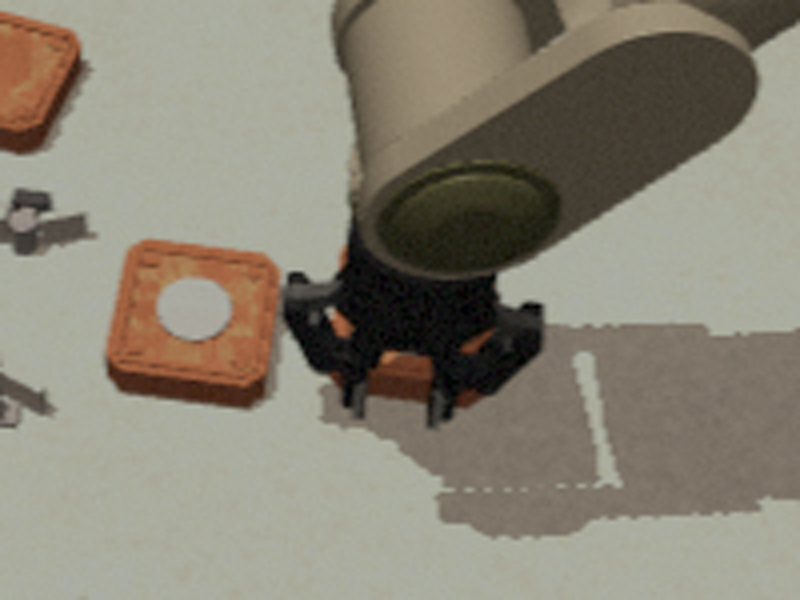

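The fingers are on the +y side of the bar plaque, and the disc plaque sits square at y ≈ 0.17. I'll push the bar plaque across to y ≈ -0.163.

arm_command --series '[[0.4,[-0.01,0,0],0],[0.4,[-0.016,0,0],0],[0.4,[-0.02,0,0],0],[0.4,[-0.02,0,0],0],[0.4,[-0.02,0,0],0],[0.4,[-0.02,0,0],0],[0.4,[-0.02,0,0],0],[0.4,[-0.02,0,0],0],[0.4,[-0.02,0,0],0],[0.4,[-0.02,0,0],0],[0.4,[-0.02,0,0],0],[0.4,[-0.02,0,0],0],[0.4,[-0.02,0,0],0],[0.4,[-0.02,0,0],0],[0.4,[-0.016,0,0],0],[0.4,[-0.012,0,0],0],[0.4,[-0.008,0,0],0],[0.4,[-0.006,0,0],0],[0.4,[-0.004,0,0],0],[0.4,[0,0,0],0]]'

```text
t: 9.85
tcp_pos: [0.4253, -0.1035, 0.0063]
tcp_rot: [0.0, 0.707, 0.707, -0.0]
ft_force: [-0.3, 0.1, -0.1]
grip_width: 0.399
finger_force: 0.0
```

```bash
cat > tag.py <<'E'
from h import *
def tag(n,p,r=14,z=.026):
    im=read_camera(n);h=cv2.cvtColor(im,cv2.COLOR_BGR2HSV)
    c=tuple(int(v) for v in px(n,np.array(p)));k=np.zeros(im.shape[:2],np.uint8);cv2.circle(k,c,r,1,-1)
    m=(im.min(2)>90)&(h[...,1]<40)&(k>0);ys,xs=np.nonzero(m)
    if len(xs)<30:return len(xs)
    P=np.array([w(n,a,b,z)[:2] for a,b in zip(xs,ys)],np.float32)*1000
    return len(xs),P.mean(0),cv2.minAreaRect(P)
E
python3 - <<'E'
from tag import *
s=read_state();print(s["t"],s["tcp_pos"].round(4),s["ft_force"].round(1))
for n in ("top","side"): print(n,tag(n,[.425,-.163,.026]))
E
```

```text
9.85 [ 0.4253 -0.1035  0.0063] [-0.3  0.1 -0.1]
top 0
side 22
```

arm_command --series '[[0.4,[0.012,0,0],0],[0.4,[0,0,-0.04],0],[0.4,[0,0,-0.045],0],[0.4,[-0.0235,-0.0265,0],0],[0.4,[-0.0235,-0.0265,0],0],[0.4,[-0.0235,-0.0265,0],0],[0.4,[0,0,0],0.175],[0.4,[0,0,0],0.175],[0.4,[0,0,0],0.175],[0.4,[0,0,0],0.175],[0.4,[0,0,0],0.175],[0.4,[0,0,0],0.175],[0.4,[0,0,0],0.175],[0.4,[0,0,0],0.175],[0.4,[0,0,0],0.171],[0.4,[0,0,0],0]]'

```text
t: 11.95
tcp_pos: [0.3457, -0.1612, 0.0913]
tcp_rot: [-0.0, 1.0, 0.001, -0.0]
ft_force: [-0.0, -0.7, 0.4]
grip_width: 0.394
finger_force: 0.0
```

Run:
```python
from tag import *
s=read_state();print(s["t"],s["tcp_pos"].round(4),s["tcp_rot"].round(4),s["joint_pos"].round(2))
for n in ("top","side"): print(n,tag(n,[.425,-.163,.026]))
im=read_camera("top");c=px("top",np.array([.425,-.163,.026]));print(copper(im,tuple(int(v) for v in c)))
```

```text
11.95 [ 0.3457 -0.1612  0.0913] [-0.     1.     0.001 -0.   ] [-0.75  0.19  2.08  0.    0.87  0.82]
top (112, array([ 421.4084 , -157.40956], dtype=float32), ((422.66583251953125, -157.00173950195312), (59.42219543457031, 14.017212867736816), 89.46568298339844))
side (135, array([ 421.97998, -181.76791], dtype=float32), ((416.4553527832031, -178.1284637451172), (46.767581939697266, 89.96533966064453), 19.297809600830078))
((421.36578369140625, -157.18692016601562), (88.13273620605469, 84.22140502929688), 89.4565200805664)
```

The bar plaque is at (0.4215, -0.157) and square. It should be on the nest line at -0.1625, so I'll push from behind with a slight drift towards -y.

arm_command --series '[[0.4,[0,-0.004,0.04],0],[0.4,[0,0,0.03],0],[0.4,[0,0,0.015],0],[0.4,[0,0,0],0],[0.4,[0.008,0,0],0],[0.4,[0.008,0,0],0],[0.4,[0.008,0,0],0],[0.4,[0.012,0,0],0],[0.4,[0.016,0.0008,0],0],[0.4,[0.016,0.0008,0],0],[0.4,[0.016,0.0008,0],0],[0.4,[0.016,0.0008,0],0],[0.4,[0.016,0.0008,0],0],[0.4,[0.016,0.0008,0],0],[0.4,[0.01,0.0006,0],0],[0.4,[0.005,0,0],0],[0.4,[0,0,0],0]]'

```text
t: 14.22
tcp_pos: [0.4929, -0.1632, 0.0063]
tcp_rot: [0.0, 1.0, -0.0, 0.0]
ft_force: [0.2, 0.0, 0.5]
grip_width: 0.402
finger_force: 0.0
```

Run:
```python
from tag import *
s=read_state();print(s["t"],s["tcp_pos"].round(4),s["ft_force"].round(1))
x=s["tcp_pos"][0]+.0575
print(tag("top",[x,-.163,.026]))
im=read_camera("top");c=px("top",np.array([x,-.163,.026])).astype(int);print(c)
a=cv2.resize(im[100:240,300:460],None,fx=3,fy=3,interpolation=cv2.INTER_CUBIC)
j=read_camera("side");c=px("side",np.array([x,-.163,.026])).astype(int)
b=cv2.resize(j[c[1]-70:c[1]+70,c[0]-50:c[0]+50],None,fx=3,fy=3,interpolation=cv2.INTER_CUBIC)
cv2.imwrite("pics/b3.png",np.hstack([a,b]))
```

```text
14.225 [ 0.4929 -0.1632  0.0063] [0.2 0.  0.5]
0
[380 214]
```

View pics/b3.png

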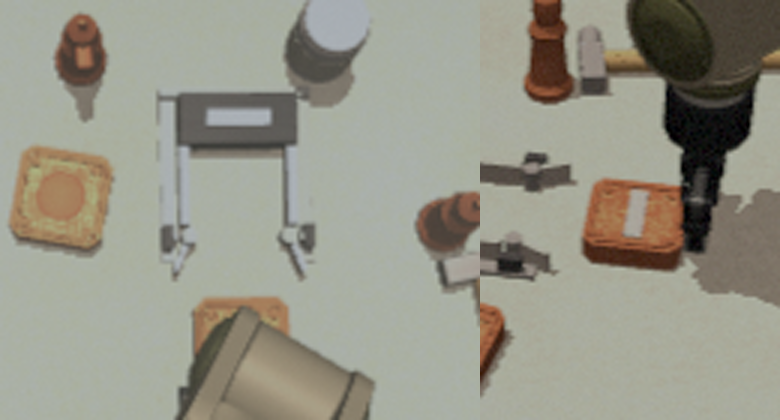

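The plaque is square in front of the mouth, with side edges at crop columns 194–289 and its middle near px 380.5. Next I'll push it in slowly.

arm_command --series '[[0.4,[0.006,0,0],0],[0.4,[0.01,0,0],0],[0.4,[0.01,0,0],0],[0.4,[0.01,0,0],0],[0.4,[0.006,0,0],0],[0.4,[0.006,0,0],0],[0.4,[0.006,0,0],0],[0.4,[0.006,0,0],0],[0.4,[0.006,0,0],0],[0.4,[0.006,0,0],0]]'

```text
t: 15.62
tcp_pos: [0.5643, -0.1631, 0.0063]
tcp_rot: [-0.0, 1.0, -0.0, -0.001]
ft_force: [-4.2, 0.8, 1.7]
grip_width: 0.398
finger_force: 1.8
```

arm_command --series '[[0.4,[0.006,0,0],0],[0.4,[0.006,0,0],0],[0.4,[0.006,0,0],0],[0.4,[0.006,0,0],0],[0.4,[0.006,0,0],0]]'

```text
t: 16.25
tcp_pos: [0.5951, -0.1632, 0.0063]
tcp_rot: [-0.0, 1.0, -0.0, 0.0]
ft_force: [-1.4, -0.2, 1.1]
grip_width: 0.399
finger_force: 0.8
```

arm_command --series '[[0.4,[0.004,0,0],0],[0.4,[0.004,0,0],0],[0.4,[0.004,0,0],0],[0.4,[0.004,0,0],0]]'

```text
t: 16.75
tcp_pos: [0.6109, -0.1633, 0.0063]
tcp_rot: [0.0, 1.0, -0.0, 0.0]
ft_force: [-1.0, 0.4, 0.6]
grip_width: 0.398
finger_force: 0.5
```

Expected home is at TCP x ≈ 0.64. I'll go on in small steps until I feel the backstop.

arm_command --series '[[0.4,[0.003,0,0],0],[0.4,[0.003,0,0],0],[0.4,[0.003,0,0],0],[0.4,[0.003,0,0],0]]'

```text
t: 17.25
tcp_pos: [0.6228, -0.1633, 0.0063]
tcp_rot: [-0.0, 1.0, -0.0, -0.0]
ft_force: [-0.8, -0.0, 0.9]
grip_width: 0.402
finger_force: 0.7
```

arm_command --series '[[0.4,[0.002,0,0],0],[0.4,[0.002,0,0],0],[0.4,[0.002,0,0],0]]'

```text
t: 17.62
tcp_pos: [0.6288, -0.1633, 0.0063]
tcp_rot: [0.0, 1.0, -0.0, -0.0]
ft_force: [-2.0, -0.8, 0.9]
grip_width: 0.397
finger_force: 0.7
```

arm_command --series '[[0.4,[0.002,0,0],0],[0.4,[0.002,0,0],0]]'

```text
t: 17.88
tcp_pos: [0.6328, -0.1633, 0.0063]
tcp_rot: [0.0, 1.0, -0.0, 0.0]
ft_force: [-1.7, 0.3, -0.1]
grip_width: 0.4
finger_force: 0.7
```

arm_command --series '[[0.4,[0.002,0,0],0],[0.4,[0.001,0,0],0]]'

```text
t: 18.12
tcp_pos: [0.636, -0.1634, 0.0063]
tcp_rot: [0.0, 1.0, -0.0, 0.0]
ft_force: [0.0, -0.2, 0.5]
grip_width: 0.401
finger_force: 0.0
```

arm_command --series '[[0.4,[0.001,0,0],0],[0.4,[0.001,0,0],0],[0.4,[0,0,0],0]]'

```text
t: 18.5
tcp_pos: [0.6377, -0.1633, 0.0063]
tcp_rot: [0.0, 1.0, -0.0, 0.0]
ft_force: [-0.3, 0.7, 0.9]
grip_width: 0.404
finger_force: 0.0
```

arm_command --series '[[0.4,[0.001,0,0],0],[0.4,[0.001,0,0],0],[0.4,[0,0,0],0]]'

```text
t: 18.88
tcp_pos: [0.6397, -0.1633, 0.0063]
tcp_rot: [0.0, 1.0, -0.0, 0.0]
ft_force: [0.7, -0.1, 0.1]
grip_width: 0.395
finger_force: 0.0
```

arm_command --series '[[0.4,[0.001,0,0],0],[0.4,[0,0,0],0]]'

```text
t: 19.12
tcp_pos: [0.6407, -0.1633, 0.0063]
tcp_rot: [0.0, 1.0, -0.0, 0.0]
ft_force: [-0.5, 0.2, 0.0]
grip_width: 0.397
finger_force: 0.0
```

arm_command --series '[[0.4,[0.001,0,0],0],[0.4,[0,0,0],0]]'

```text
t: 19.38
tcp_pos: [0.6413, -0.1634, 0.0062]
tcp_rot: [-0.0, 1.0, -0.0, -0.001]
ft_force: [-2.6, -0.3, 1.6]
grip_width: 0.401
finger_force: 2.0
```

arm_command --series '[[0.4,[0.001,0,0],0],[0.4,[0,0,0],0]]'

```text
t: 19.62
tcp_pos: [0.6413, -0.1634, 0.0062]
tcp_rot: [-0.0, 1.0, -0.0, -0.002]
ft_force: [-10.5, -0.8, 6.0]
grip_width: 0.403
finger_force: 5.2
```

arm_command --series '[[0.4,[0.001,0,0],0],[0.4,[0,0,0],0]]'

```text
t: 19.88
tcp_pos: [0.6413, -0.1633, 0.0063]
tcp_rot: [-0.0, 1.0, -0.0, -0.003]
ft_force: [-17.4, -0.1, 9.4]
grip_width: 0.4
finger_force: 8.3
```

Home at TCP x = 0.6413, with the force rising and no further movement. Now I'll back out and go behind the disc plaque.

arm_command --series '[[0.4,[-0.005,0,0],0],[0.4,[-0.02,0,0],0],[0.4,[-0.007,0,-0.04],0],[0.4,[0,0,-0.045],0],[0.4,[-0.0185,-0.0418,0],0],[0.4,[-0.0185,-0.0418,0],0],[0.4,[-0.0185,-0.0418,0],0],[0.4,[-0.0185,-0.0418,0],0],[0.4,[-0.0185,-0.0418,0],0],[0.4,[-0.0185,-0.0418,0],0],[0.4,[-0.0185,-0.0418,0],0],[0.4,[-0.0185,-0.0418,0],0],[0.4,[0,0,0],0]]'

```text
t: 21.5
tcp_pos: [0.4628, 0.1734, 0.0915]
tcp_rot: [-0.0, 1.0, 0.002, 0.0]
ft_force: [0.1, -0.1, 0.9]
grip_width: 0.402
finger_force: 0.0
```

Run:
```python
from tag import *
s=read_state();print(s["t"],s["tcp_pos"].round(4),s["tcp_rot"].round(4),s["ft_force"].round(1))
print(tag("top",[.696,-.163,.026]),tag("top",[.543,.171,.026]))
im=read_camera("top")
for p in ([.696,-.163,.026],[.543,.171,.026]): print(copper(im,tuple(int(v) for v in px("top",np.array(p)))))
a=cv2.resize(im[110:240,230:430],None,fx=4,fy=4,interpolation=cv2.INTER_CUBIC);cv2.imwrite("pics/c4.png",a)
```

```text
21.5 [0.4628 0.1734 0.0915] [-3.0e-04  1.0e+00  1.7e-03  4.0e-04] [ 0.1 -0.1  0.9]
(118, array([ 698.298  , -161.32034], dtype=float32), ((697.5602416992188, -163.3123016357422), (60.70580291748047, 14.629581451416016), 89.41060638427734)) (127, array([547.7211 , 172.92557], dtype=float32), ((548.9014892578125, 172.96380615234375), (29.059547424316406, 40.53469467163086), 17.960493087768555))
((698.1145629882812, -162.2021026611328), (86.86734771728516, 91.41104888916016), 88.88904571533203)
((546.4098510742188, 170.01255798339844), (86.61044311523438, 80.18002319335938), 89.43372344970703)
```

View pics/c4.png

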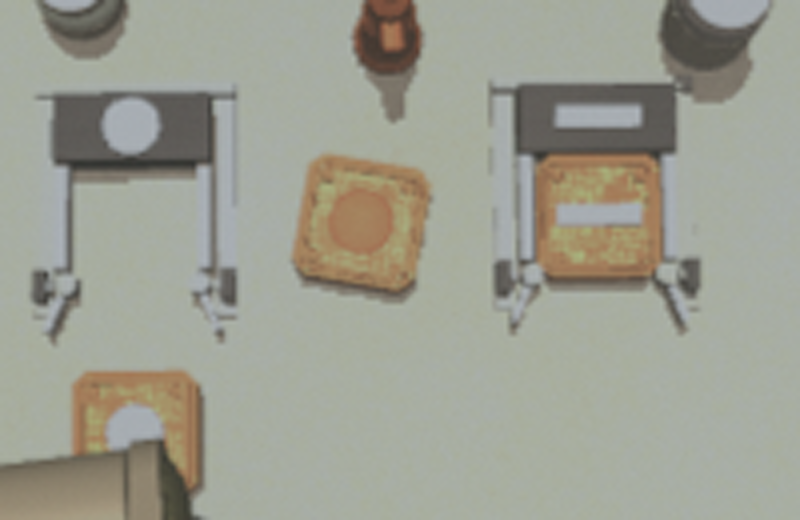

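The bar plaque is home, with both rollers behind its corners. The disc plaque is within about 1.5 mm of its nest line, so I'll push it in.

arm_command --series '[[0.4,[0,0.0015,0.04],0],[0.4,[0,0,0.03],0],[0.4,[0,0,0.015],0],[0.4,[0,0,0],0],[0.4,[0.008,0,0],0],[0.4,[0.008,0,0],0],[0.4,[0.008,0,0],0],[0.4,[0.01,-0.0005,0],0],[0.4,[0.01,-0.0005,0],0],[0.4,[0.01,-0.0005,0],0],[0.4,[0.01,0,0],0],[0.4,[0.008,0,0],0],[0.4,[0.006,0,0],0],[0.4,[0.006,0,0],0],[0.4,[0.006,0,0],0]]'

```text
t: 23.52
tcp_pos: [0.5534, 0.1712, 0.0062]
tcp_rot: [-0.0, 1.0, -0.0, -0.001]
ft_force: [-12.1, -0.0, 8.9]
grip_width: 0.397
finger_force: 5.7
```

arm_command --series '[[0.4,[0.006,0,0],0],[0.4,[0.006,0,0],0],[0.4,[0.006,0,0],0],[0.4,[0.006,0,0],0],[0.4,[0.006,0,0],0]]'

```text
t: 24.15
tcp_pos: [0.5842, 0.1711, 0.0062]
tcp_rot: [-0.0, 1.0, -0.0, 0.0]
ft_force: [-1.2, 0.3, -0.4]
grip_width: 0.403
finger_force: 0.6
```

arm_command --series '[[0.4,[0.006,0,0],0],[0.4,[0.006,0,0],0],[0.4,[0.005,0,0],0],[0.4,[0.004,0,0],0]]'

```text
t: 24.65
tcp_pos: [0.6051, 0.1711, 0.0063]
tcp_rot: [0.0, 1.0, -0.0, 0.0]
ft_force: [-0.7, 0.6, -0.4]
grip_width: 0.4
finger_force: 0.5
```

arm_command --series '[[0.4,[0.003,0,0],0],[0.4,[0.003,0,0],0],[0.4,[0.003,0,0],0]]'

```text
t: 25.02
tcp_pos: [0.6139, 0.1711, 0.0064]
tcp_rot: [-0.0, 1.0, -0.0, 0.0]
ft_force: [-0.5, 1.3, 0.6]
grip_width: 0.4
finger_force: 0.6
```

arm_command --series '[[0.4,[0.002,0,0],0],[0.4,[0.002,0,0],0],[0.4,[0.002,0,0],0],[0.4,[0.002,0,0],0],[0.4,[0.002,0,0],0]]'

```text
t: 25.65
tcp_pos: [0.6239, 0.1711, 0.0063]
tcp_rot: [-0.0, 1.0, -0.0, 0.0]
ft_force: [-1.9, 0.3, 1.2]
grip_width: 0.401
finger_force: 0.7
```

arm_command --series '[[0.4,[0.002,0,0],0],[0.4,[0.002,0,0],0],[0.4,[0.001,0,0],0],[0.4,[0,0,0],0]]'

```text
t: 26.15
tcp_pos: [0.6289, 0.171, 0.0063]
tcp_rot: [0.0, 1.0, -0.0, 0.0]
ft_force: [-0.9, -0.1, -0.4]
grip_width: 0.398
finger_force: 0.0
```

arm_command --series '[[0.4,[0.001,0,0],0],[0.4,[0.001,0,0],0],[0.4,[0.001,0,0],0],[0.4,[0,0,0],0]]'

```text
t: 26.65
tcp_pos: [0.6319, 0.1711, 0.0064]
tcp_rot: [0.0, 1.0, -0.0, 0.0]
ft_force: [-1.2, 0.2, 0.4]
grip_width: 0.4
finger_force: 0.0
```

arm_command --series '[[0.4,[0.001,0,0],0],[0.4,[0.001,0,0],0],[0.4,[0.001,0,0],0],[0.4,[0,0,0],0]]'

```text
t: 27.15
tcp_pos: [0.6348, 0.1711, 0.0063]
tcp_rot: [0.0, 1.0, -0.0, 0.0]
ft_force: [-0.1, -0.1, -0.6]
grip_width: 0.4
finger_force: 0.0
```

arm_command --series '[[0.4,[0.001,0,0],0],[0.4,[0.001,0,0],0],[0.4,[0,0,0],0]]'

```text
t: 27.52
tcp_pos: [0.6368, 0.1711, 0.0063]
tcp_rot: [-0.0, 1.0, -0.0, 0.0]
ft_force: [-0.7, -0.9, 0.5]
grip_width: 0.403
finger_force: 0.0
```

arm_command --series '[[0.4,[0.001,0,0],0],[0.4,[0.001,0,0],0],[0.4,[0,0,0],0]]'

```text
t: 27.9
tcp_pos: [0.6376, 0.1711, 0.0063]
tcp_rot: [0.0, 1.0, -0.0, -0.002]
ft_force: [-7.7, -1.5, 4.6]
grip_width: 0.403
finger_force: 3.7
```

arm_command --series '[[0.4,[0.001,0,0],0],[0.4,[0,0,0],0]]'

```text
t: 28.15
tcp_pos: [0.6376, 0.1711, 0.0062]
tcp_rot: [0.0, 1.0, 0.0, -0.003]
ft_force: [-13.5, -1.8, 7.8]
grip_width: 0.402
finger_force: 6.5
```

The backstop is felt at TCP x = 0.6376, as expected. I'll retreat clear and check.

arm_command --series '[[0.4,[-0.004,0,0],0],[0.4,[-0.02,0,0],0],[0.4,[-0.02,0,0],0],[0.4,[0,0,-0.04],0],[0.4,[0,0,-0.045],0],[0.4,[-0.045,0,-0.01],0],[0.4,[-0.045,0,0],0],[0.4,[-0.045,0,0],0],[0.4,[0,0,0],0]]'

```text
t: 29.28
tcp_pos: [0.4585, 0.1714, 0.1015]
tcp_rot: [-0.0, 1.0, 0.0, -0.0]
ft_force: [-0.1, -0.6, -0.2]
grip_width: 0.401
finger_force: 0.0
```

Run:
```python
from tag import *
s=read_state();print(s["t"],s["tcp_pos"].round(4),s["ft_force"].round(1))
im=read_camera("top")
for p in ([.696,-.163,.026],[.694,.171,.026],[.695,.008,.024]): print(copper(im,tuple(int(v) for v in px("top",np.array(p)))))
a=cv2.resize(im[110:240,230:430],None,fx=4,fy=4,interpolation=cv2.INTER_CUBIC);cv2.imwrite("pics/c5.png",a)
```

```text
29.275 [0.4585 0.1714 0.1015] [-0.1 -0.6 -0.2]
((698.1014404296875, -162.1920928955078), (86.84782409667969, 91.437744140625), 88.88904571533203)
((694.2039794921875, 173.34786987304688), (87.66170501708984, 87.90581512451172), 89.42182159423828)
((694.6448364257812, 8.37015151977539), (86.76339721679688, 89.49774932861328), 79.46208190917969)
```

View pics/c5.png

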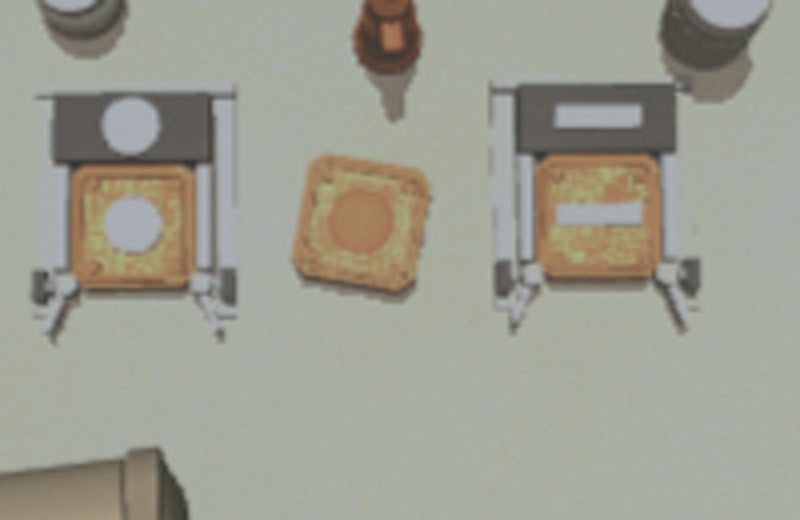

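Both plaques are home and square, with the rollers behind them. The plain plaque hasn't moved.

```bash
python3 -c "
from bench import *
print(sign_off())"
```

```text
the job is handed in; nothing more can be done
None
```

The job is handed in at about 29 s: the round-tag plaque is home in the passed nest and the bar-tag plaque in the reject nest, each pressed to its backstop; the untagged plaque measured unmoved, and the judge returned no verdict.

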